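Kit the clutch parts

TASK

Gather one clutch's parts from the bench into the nests of the black kit tray: the tall spacer post upright in the small round nest, the ring with the wide bore flat in the large round nest, the hexagonal nut flat in the hexagonal nest, and the aluminium block on its base in the rectangular nest, each sitting fully down inside its rim. Leave the short post and the narrow-bored ring standing where they are, do not push them about, and let go of everything.

Things in the scene. Friction and masses are not known exactly. Their poses are not given: they have to be found in the camera images.
- post_tall_mid (a point): tall spacer post of bright steel, standing upright: round shaft 26 mm in diameter on a foot 34 mm in diameter and 10 mm high, 70 mm tall in all. The point is on its axis, half-way up (35 mm above its underside), z up. Belongs in the kit.
- post_short_mid (a point): look-alike: the same kind of steel spacer post (26 mm shaft, 34 mm foot) but only 42 mm tall. The point is on its axis, half-way up (21 mm). Does not belong in the kit.
- ring_wide_mid (a point): thick-walled steel ring lying flat, 56 mm outside, 40 mm high, with a wide bore of 36 mm. The point is on its axis, half-way up (20 mm), z up. Belongs in the kit.
- ring_narrow_mid (a point): look-alike: steel ring of the same outside size (56 mm, 40 mm high) but with a narrow bore of 16 mm. The point is on its axis, half-way up (20 mm). Does not belong in the kit.
- nut_mid (a point): large hexagonal steel nut lying flat with a dark bore of 27 mm: 46 mm across the flats, 53 mm across the corners, 40 mm high. The point is its centre, half-way up (20 mm), z up; two of its flats face along its own +y and -y, the others at 60 degrees from these.
- block_mid (a point): rectangular aluminium clamp block with two dark 11 mm holes in its top: 72 mm long (its x) by 30 mm wide (its y) by 40 mm high. The point is its centre, half-way up (20 mm), z up.
- nest_small_mid (a point): small round nest in the kit tray, 54 mm inside, for the tall post. Point: centre of its floor, z up. Fixed; floor 5 mm above the work surface, rim 3 mm thick, its top 10 mm above the work surface. The four pale wooden nests form a square of 100 mm between centres in a black square tray (220 mm, rim top 12 mm above the work surface); which has which corner varies.
- nest_large_mid (a point): large round nest in the kit tray, 76 mm inside, for the wide-bored ring. Point: centre of its floor, z up. Fixed; floor 5 mm above the work surface, rim 3 mm thick, its top 10 mm above the work surface. To clear the rims of nests and tray when setting down, hold the parts by their upper half (fingertips 15 mm or more above the work surface).
- nest_hex_mid (a point): hexagonal nest in the kit tray, 66 mm across the flats inside (the nut fits in it at any turn), for the nut. Point: centre of its floor, z up. Fixed; floor 5 mm above the work surface, rim 3 mm thick, its top 10 mm above the work surface. 
- nest_long_mid (a point): rectangular nest in the kit tray, 92 mm (its x) by 50 mm (its y) inside, for the block lying the same way round or turned by a half turn. Point: centre of its floor, z up. Fixed; floor 5 mm above the work surface, rim 3 mm thick, its top 10 mm above the work surface. 
Things that resemble listed ones, but are neither listed nor needed, are in the scene too. Leave any purple look-alike of the part that bears block_mid alone.

How it is judged:
By the outcome, as a careful person would: the job done as asked, in the order asked, and still so for the second after the job is handed in, with the robot touching nothing.
It also fails if it takes over 106 s, if anything falls off the work surface, if the arm or the gripper's body presses on something with over 40 N, if the wrist force passes 120 N, or if a joint passes its speed limit or range.

ROBOT

A 6-joint arm with a two-finger parallel gripper is mounted at the origin on the work surface. World frame = base frame: x ahead of the robot, y to its left, z up, the work surface at z = 0. Lengths are in m, angles in degrees, forces in N, time in s.
With the tool pointing down it reaches from about 0.4 to 0.825 m from the base axis. Payload 7 kg.
Tool frame: the origin (TCP) lies on the mounting face of the last link; the fingertips stand 178 mm ahead of it and the grasp point (between the pads) lies 159 mm ahead of it; z points along the fingers, y is the direction in which the jaws open and shut (so a half turn about z gives the same grasp; the last joint's range is limited). The gripper opens to 88 mm and grips with 3 to 60 N. Pads are 19 mm wide; open, the fingers measure 130 mm over their backs; the gripper's body (78 mm by 193 mm) begins 47 mm behind the grasp point.
Start: joints at [86.752, 20.546, 0.682, 0, -70.136, -16.507], TCP at [0.228, 0.635, 0.405] pointing down, gripper open.
Joint ranges: [-176.03, 176.03], [-82.01, 121.73], [-58.28, 71.71], [-173.87, 95.51], [-174.79, -0.11], [-173.66, 173.66]. Speed limits (degrees/s): [136.94, 136.94, 172.46, 180, 180, 180].

INTERFACE

Orientations are given as [roll, pitch, yaw] about the fixed x, y, z axes, in that order (R = Rz(yaw) Ry(pitch) Rx(roll)).
In Python, from plant import r gives the robot as it stands. The module is installed in compiled form; this text tells all that it offers.
- The arm moves only by the tool carry_out, never from a script. Its argument "plan" is a list of rows, each a list of 3 entries, a list of its own where there are three numbers: the shift along the tool's x, y, z in m, then the turn, a rotation vector about the tool's x, y, z in degrees, then the closure in counts, from 0 (fully open) to 255 (shut). In form: [[[x, y, z], [ax, ay, az], hand], ...]. A call has 1 to 12 rows; each row shifts and turns the commanded pose from where the row before left it, along the tool's axes as they then stand; what a row does not reach is not made up. A row lasts 1/12 s, in which the tool goes at most 41.7 mm and 7.16 degrees, less where a joint would pass 70% of its speed; a pose out of reach is approached as far as the arm can. A call is refused whole if a number of a shift passes 0.0417 or a number of a turn 7.16, either way. A call with a gripper value outside its range is refused whole. The fingers move at their own pace and stop on an object; "grip_force" is the grip in N (left out, the last holds). Time passes only in rows, so rows that do not move let the fingers close. It gives the time, the measured TCP pose, the force and the opening at its end, in the units of the state.
- r.get_state(): the state, without advancing time (a new reading comes with each control period).
- r.capture(name): name is "scene" or "top"; returns the picture (420x560x3 uint8, red, green, blue); there is no depth.
- r.get_calibration(name): a dict with "K" (3x3 intrinsics, pixels), "D" ([k1, k2, p1, p2, k3] as OpenCV has them; the pictures are not rectified), "rvec" (rotation vector, rad) and "tvec" (3), from world to camera coordinates, as OpenCV has them. Camera axes: x right, y down, z forward; pixel columns grow to the right and rows downward; lengths in m; the calibration is good to about 2 mm. A picture is of the moment at which its call begins. get_calibration takes no time and is no camera call.
- r.close_job(): hands the job in, once; it reports no verdict.
The state is a dict: "time_s": time; "joints": joint angles; "qd": joint speeds; "joint_torque": joint torques, N m; "tcp_pos": TCP position; "eef_rot": TCP orientation; "contact_force": force on the tool from outside, world axes, zero at the start; "moment": the same for the moment, N m; "gripper_width": finger opening in m.
Only numpy, scipy, OpenCV 4.12 (cv2) and the standard library are available. Lean on these libraries where they do the work, as an engineer would, in place of code of your own. Each camera call takes 0.05 s, during which the arm holds its last target. There are 200 camera calls.

## Working session

There is one attempt and no reset: what is moved stays moved. The work goes in short steps, Python scripts to look and compute and a tool call to move; the robot and the scene stay as the last step left them, time stands still between calls to the robot, and variables do not carry over. Pictures are saved under pics/ and viewed, about 12 in all and at most 16, crops included, and the job is handed in when it is done.

Besides the shell and the picture viewer there is one more tool, called after "Emit:" by a JSON object that holds its "op" and its "data", one argument or row to a line. carry_out: Moves the arm, as the interface text tells. Its arguments: {"type":"object","properties":{"plan":{"type":"array","items":{"type":"array"}},"grip_force":{"type":"number"}},"required":["plan"]}

```bash
mkdir -p pics; cat > h.py <<'E'
import numpy as np, cv2
from plant import r
from scipy.spatial.transform import Rotation as R
def snap(cam,name,crop=None,s=1):
    im=r.capture(cam)[:,:,::-1]
    cv2.imwrite(f'pics/{name}_full.png',im)
    if crop: u0,v0,u1,v1=crop; im=im[v0:v1,u0:u1]
    cv2.imwrite(f'pics/{name}.png',cv2.resize(im,None,fx=s,fy=s,interpolation=cv2.INTER_CUBIC))
def pix2w(cam,uv,z):
    c=r.get_calibration(cam);K,D,rv,t=[np.array(c[k],float) for k in('K','D','rvec','tvec')]
    Rm=cv2.Rodrigues(rv)[0];C=-Rm.T@t.ravel()
    n=cv2.undistortPoints(np.array(uv,float).reshape(-1,1,2),K,D).reshape(-1,2)
    d=np.c_[n,np.ones(len(n))]@Rm
    return C+d*((z-C[2])/d[:,2])[:,None]
def proj(cam,P):
    c=r.get_calibration(cam);return cv2.projectPoints(np.array(P,float).reshape(-1,1,3),*[np.array(c[k],float) for k in('rvec','tvec','K','D')])[0].reshape(-1,2)
E
python3 - <<'E'
from h import *
snap('top','t0',None,1.4);snap('scene','s0',None,1.4)
s=r.get_state();print(s)
for c in('top','scene'):
    k=r.get_calibration(c);print(c,k)
E
```

```text
{'time_s': 0.1, 'joints': array([ 8.67523049e+01,  2.05867549e+01,  6.39628956e-01, -1.81514563e-02,
       -7.01355658e+01, -1.65063591e+01]), 'qd': array([-0.00153175, -0.07647409,  0.20894183, -0.01094727,  0.05994047,
       -0.04238679]), 'joint_torque': array([-1.04053699e-03, -5.84167492e+01,  2.93753350e+01,  7.01580226e+00,
        1.02075341e-02, -5.02910098e-05]), 'tcp_pos': array([0.22808763, 0.63511436, 0.40382598]), 'eef_rot': array([ 1.79915867e+02, -7.13544327e-03, -1.97602292e+01]), 'contact_force': array([-0.929755  ,  0.35095749,  0.165479  ]), 'moment': array([-0.03617263,  0.00342619, -0.03707139]), 'gripper_width': 0.08780570412761149}
top {'K': array([[399.72894126,   0.        , 284.87813348],
       [  0.        , 399.72894126, 209.60259022],
       [  0.        ,   0.        ,   1.        ]]), 'D': array([-0.07363829,  0.        ,  0.        ,  0.        ,  0.        ]), 'rvec': array([ 2.15035608, -2.04089093,  0.24666941]), 'tvec': array([-0.08499481,  0.62170847,  0.87554243])}
scene {'K': array([[446.8081503 ,   0.        , 283.90174667],
       [  0.        , 446.8081503 , 206.81605076],
       [  0.        ,   0.        ,   1.        ]]), 'D': array([-0.0417531,  0.       ,  0.       ,  0.       ,  0.       ]), 'rvec': array([ 2.22413224,  1.33563386, -0.43114675]), 'tvec': array([-0.24680674, -0.44924016,  1.35293275])}
```

View pics/t0.png

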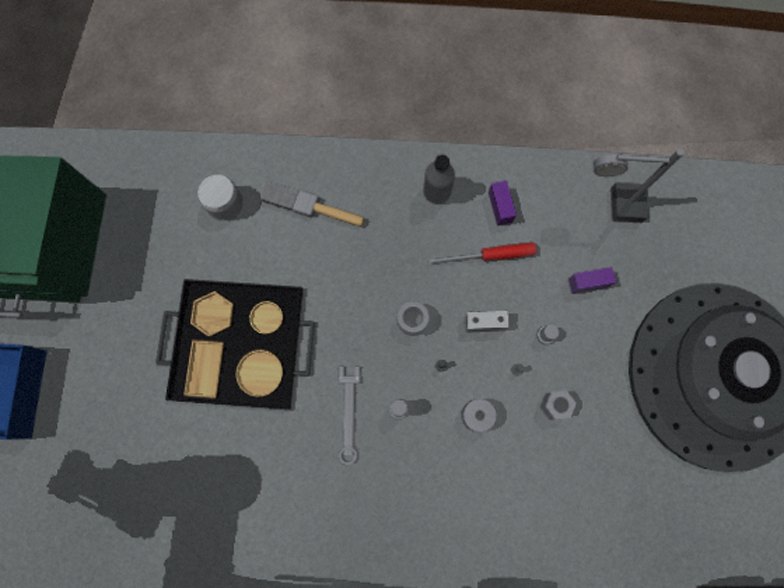

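View pics/s0.png

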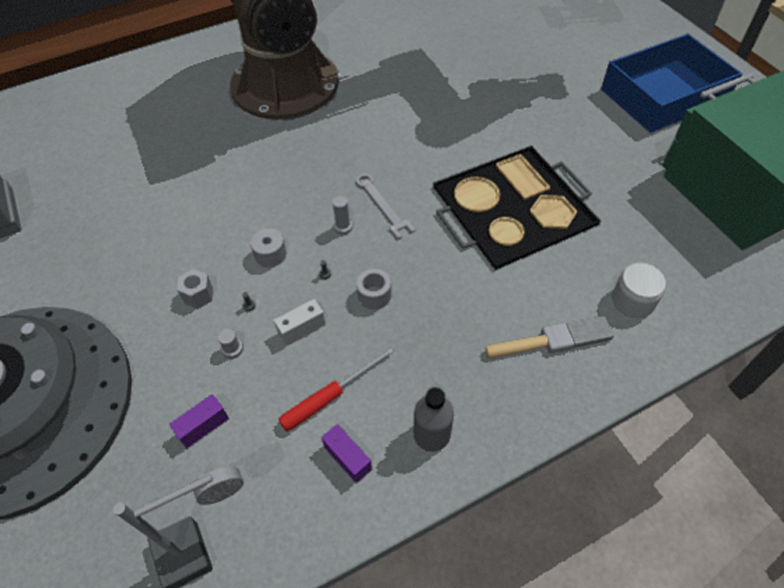

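The top picture shows the wide ring (414,318), the block (488,320), the short post (550,334), the tall post (400,408), the narrow ring (480,415) and the nut (560,404). In the tray, the hex nest is at (211,314), the small at (266,317), the long at (204,370) and the large at (260,373). All pixels are at ×1.4. I'll crop closer to measure.

```bash
python3 - <<'E'
from h import *
im=cv2.imread('pics/t0_full.png')
cv2.imwrite('pics/c1.png',cv2.resize(im[205:315,265:425],None,fx=5,fy=5,interpolation=cv2.INTER_CUBIC))
cv2.imwrite('pics/c2.png',cv2.resize(im[195:300,110:230],None,fx=5.5,fy=5.5,interpolation=cv2.INTER_CUBIC))
f=lambda p,z:print(np.round(pix2w('top',np.array(p)/1.4,z),3).tolist())
f([(414,318)],.04);f([(488,320)],.04);f([(400,408)],.07);f([(560,404)],.04);f([(211,314),(266,317),(204,370),(260,373)],.005)
E
```

```text
[[0.591, -0.081, 0.04]]
[[0.594, -0.21, 0.04]]
[[0.435, -0.064, 0.07]]
[[0.455, -0.335, 0.04]]
[[0.585, 0.287, 0.005], [0.585, 0.186, 0.005], [0.484, 0.287, 0.005], [0.484, 0.186, 0.005]]
```

View pics/c1.png

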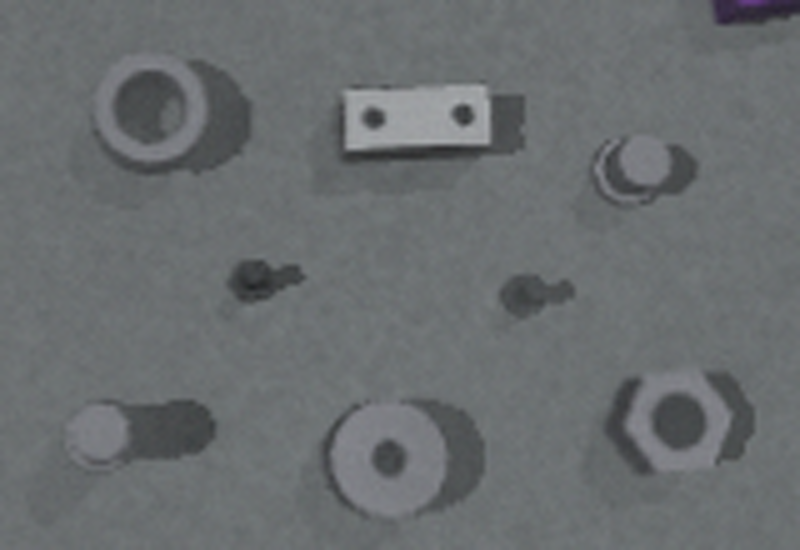

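View pics/c2.png

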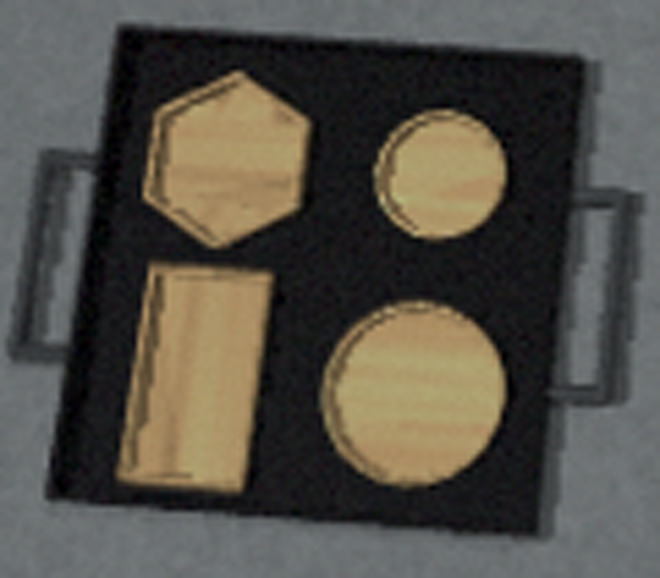

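Readings from the crops:
- **Parts (c1):** wide ring top centred at (151,108), tall post top at (98,432), nut centre at (680,420). Block top corners are (344,90), (489,85), (491,147) and (345,152).
- **Nest rims (c2):** hex centre at (228.5,157.5), small at (441,174), large at (414,393), long at (196.5,377).

```bash
cat >> h.py <<'E'
def go(x,y,z,yaw=None):
    """tool-frame shift to grasp point (x,y,z) for the yaw given, after turning"""
    s=r.get_state();p=s['tcp_pos'];y0=s['eef_rot'][2]
    ya=y0 if yaw is None else yaw
    d=np.array([x,y,z+.159])-p
    c,sn=np.cos(np.radians(ya)),np.sin(np.radians(ya))
    print('tool shift mm',np.round([1000*(c*d[0]+sn*d[1]),1000*(sn*d[0]-c*d[1]),-1000*d[2]],1),'turn az',round(-((ya-y0+180)%360-180),1),'yaw',round(y0,1),'tilt',np.round(s['eef_rot'][:2],2),'F',np.round(s['contact_force'],1),'w',round(s['gripper_width'],4),'t',round(s['time_s'],2))
E
python3 - <<'E'
from h import *
a=lambda p,o,s:(np.array(p,float)+.5)/s-.5+np.array(o)
A=lambda p,z:pix2w('top',a(p,(265,205),5),z)
B=lambda p,z:pix2w('top',a(p,(110,195),5.5),z)
P=lambda n,q:print(n,np.round(q[:,:2],4).tolist())
P('post',A([(98,432)],.07));P('ring',A([(151,108)],.04));P('nut',A([(680,420)],.04))
P('nutc',A([(622,422),(648,372),(706,370),(731,420),(713,468),(654,470)],.04))
P('blk',A([(344,90),(489,85),(491,147),(345,152)],.04))
P('nests hex small large long',B([(228.5,157.5),(441,174),(414,393),(196.5,377)],.01))
P('longc',B([(150,262),(274,270),(245,492),(117,485)],.01))
P('shortpost',A([(645,162)],.042));P('narrow',A([(388,458)],.04));P('screws',A([(252,278),(525,295)],.02))
# scene check
print(np.round(proj('scene',[A([(98,432)],.07)[0],A([(151,108)],.04)[0],A([(680,420)],.04)[0]])*1.4,0).tolist())
x=A([(98,432)],.07)[0]; go(x[0],x[1],.2,-98)
E
```

```text
post [[0.4355, -0.0607]]
ring [[0.5931, -0.0785]]
nut [[0.4553, -0.3365]]
nutc [[0.4531, -0.3087], [0.4772, -0.3212], [0.4794, -0.3493], [0.4563, -0.3611], [0.4335, -0.3522], [0.4314, -0.3239]]
blk [[0.607, -0.1724], [0.6132, -0.2436], [0.5824, -0.2449], [0.5763, -0.1736]]
nests hex small large long [[0.5872, 0.2847], [0.5848, 0.1852], [0.4845, 0.187], [0.4859, 0.2866]]
longc [[0.5368, 0.3149], [0.5364, 0.2571], [0.4363, 0.2583], [0.4357, 0.3167]]
shortpost [[0.5784, -0.32]]
narrow [[0.4313, -0.1977]]
screws [[0.5151, -0.1321], [0.5134, -0.2661]]
[[340.0, 201.0], [373.0, 282.0], [191.0, 282.0]]
tool shift mm [ 660.2 -302.3   44.8] turn az 78.2 yaw -19.8 tilt [ 1.7992e+02 -1.0000e-02] F [-0.9  0.4  0.2] w 0.0878 t 0.1
```

Emit:
{"op": "carry_out", "data": {
  "plan": [
    [[0,0,0],[0,0,6.6],0],
    [[0,0,0],[0,0,6.6],0],
    [[0,0,0],[0,0,6.6],0],
    [[0,0,0],[0,0,6.6],0],
    [[0,0,0],[0,0,6.6],0],
    [[0,0,0],[0,0,6.6],0],
    [[0,0,0],[0,0,6.6],0],
    [[0,0,0],[0,0,6.6],0],
    [[0,0,0],[0,0,6.6],0],
    [[0,0,0],[0,0,6.8],0]
  ],
  "grip_force": 25
}}

```text
time_s: 0.93
tcp_pos: [0.2281, 0.6351, 0.4041]
eef_rot: [180.0, -0.1, -86.3]
contact_force: [0.1, 0.2, 1.0]
gripper_width: 0.0877
```

Emit:
{"op": "carry_out", "data": {
  "plan": [
    [[0.038,-0.012,0],[0,0,0],0],
    [[0.038,-0.012,0],[0,0,0],0],
    [[0.038,-0.012,0],[0,0,0],0],
    [[0.038,-0.012,0],[0,0,0],0],
    [[0.038,-0.012,0],[0,0,0],0],
    [[0.038,-0.012,0],[0,0,0],0],
    [[0.038,-0.012,0],[0,0,0],0],
    [[0.038,-0.012,0],[0,0,0],0],
    [[0.038,-0.012,0],[0,0,0],0],
    [[0.038,-0.012,0],[0,0,0],0],
    [[0.038,-0.012,0],[0,0,0],0],
    [[0.038,-0.012,0],[0,0,0],0]
  ]
}}

```text
time_s: 1.93
tcp_pos: [0.4039, 0.1885, 0.4048]
eef_rot: [-180.0, 0.0, -85.9]
contact_force: [1.0, -0.4, 0.4]
gripper_width: 0.0873
```

Emit:
{"op": "carry_out", "data": {
  "plan": [
    [[0.036,-0.002,0.007],[0,0,0],0],
    [[0.036,-0.002,0.007],[0,0,0],0],
    [[0.036,-0.002,0.007],[0,0,0],0],
    [[0.036,-0.002,0.007],[0,0,0],0],
    [[0.036,-0.002,0.007],[0,0,0],0],
    [[0.036,-0.002,0.007],[0,0,0],0],
    [[0.036,-0.002,0.007],[0,0,0],0],
    [[0,0,0],[0,0,0],0],
    [[0,0,0],[0,0,0],0]
  ]
}}

```text
time_s: 2.68
tcp_pos: [0.4353, -0.0618, 0.3549]
eef_rot: [179.9, -0.0, -86.2]
contact_force: [-0.7, 0.7, -0.5]
gripper_width: 0.0878
```

```bash
python3 - <<'E'
from h import *
go(.4355,-.0607,.052,-86)
E
```

```text
tool shift mm [ -1.1  -0.3 143.9] turn az -0.2 yaw -86.2 tilt [ 1.799e+02 -2.000e-02] F [-0.7  0.7 -0.5] w 0.0878 t 2.68
```

Emit:
{"op": "carry_out", "data": {
  "plan": [
    [[-0.001,0,0.018],[0,0,0],0],
    [[0,0,0.018],[0,0,0],0],
    [[0,0,0.018],[0,0,0],0],
    [[0,0,0.018],[0,0,0],0],
    [[0,0,0.018],[0,0,0],0],
    [[0,0,0.018],[0,0,0],0],
    [[0,0,0.018],[0,0,0],0],
    [[0,0,0.018],[0,0,0],0],
    [[0,0,0],[0,0,0],0],
    [[0,0,0],[0,0,0],0]
  ]
}}

```text
time_s: 3.52
tcp_pos: [0.4356, -0.0581, 0.2114]
eef_rot: [179.9, -0.0, -85.9]
contact_force: [0.1, 0.1, 1.1]
gripper_width: 0.0875
```

Emit:
{"op": "carry_out", "data": {
  "plan": [
    [[0,0,0],[0,0,0],255],
    [[0,0,0],[0,0,0],255],
    [[0,0,0],[0,0,0],255],
    [[0,0,0],[0,0,0],255],
    [[0,0,0],[0,0,0],255],
    [[0,0,0],[0,0,0],255],
    [[0,0,0],[0,0,0],255],
    [[0,0,0],[0,0,0],255],
    [[0,0,0],[0,0,0],255],
    [[0,0,0],[0,0,0],255]
  ]
}}

```text
time_s: 4.35
tcp_pos: [0.4355, -0.0589, 0.2116]
eef_rot: [180.0, -0.0, -86.0]
contact_force: [-2.7, -0.3, 1.6]
gripper_width: 0.0267
```

```bash
python3 - <<'E'
from h import *
go(.5848,.1855,.057+.05)
E
```

```text
tool shift mm [-233.3 -166.1  -54.4] turn az -0.0 yaw -86.0 tilt [ 1.7998e+02 -1.0000e-02] F [-2.7 -0.3  1.6] w 0.0267 t 4.35
```

Emit:
{"op": "carry_out", "data": {
  "plan": [
    [[0,0,-0.01],[0,0,0],255],
    [[0,0,-0.02],[0,0,0],255],
    [[0,0,-0.03],[0,0,0],255],
    [[-0.0233,-0.0166,0],[0,0,0],255],
    [[-0.0292,-0.0208,0],[0,0,0],255],
    [[-0.0292,-0.0208,0],[0,0,0],255],
    [[-0.0292,-0.0208,0],[0,0,0],255],
    [[-0.0292,-0.0208,0],[0,0,0],255],
    [[-0.0292,-0.0208,0],[0,0,0],255],
    [[-0.0292,-0.0208,0],[0,0,0],255],
    [[-0.0225,-0.0158,0],[0,0,0],255],
    [[-0.0125,-0.009,0],[0,0,0],255]
  ]
}}

```text
time_s: 5.35
tcp_pos: [0.5862, 0.1885, 0.2706]
eef_rot: [180.0, -0.0, -85.9]
contact_force: [1.0, 0.0, -1.8]
gripper_width: 0.0251
```

Emit:
{"op": "carry_out", "data": {
  "plan": [
    [[0,0,0],[0,0,0],255],
    [[0,0,0],[0,0,0],255],
    [[0,0,0],[0,0,0],255]
  ]
}}

```text
time_s: 5.6
tcp_pos: [0.5843, 0.1853, 0.2708]
eef_rot: [179.9, -0.0, -86.0]
contact_force: [-0.1, 0.1, -2.3]
gripper_width: 0.0251
```

```bash
python3 - <<'E'
from h import *
go(.5848,.1855,.0585)
snap('scene','p1',(230,80,450,260),3.4)
E
```

```text
tool shift mm [-0.2 -0.5 53.3] turn az -0.0 yaw -86.0 tilt [ 1.7989e+02 -4.0000e-02] F [-0.1  0.1 -2.3] w 0.0251 t 5.6
```

View pics/p1.png

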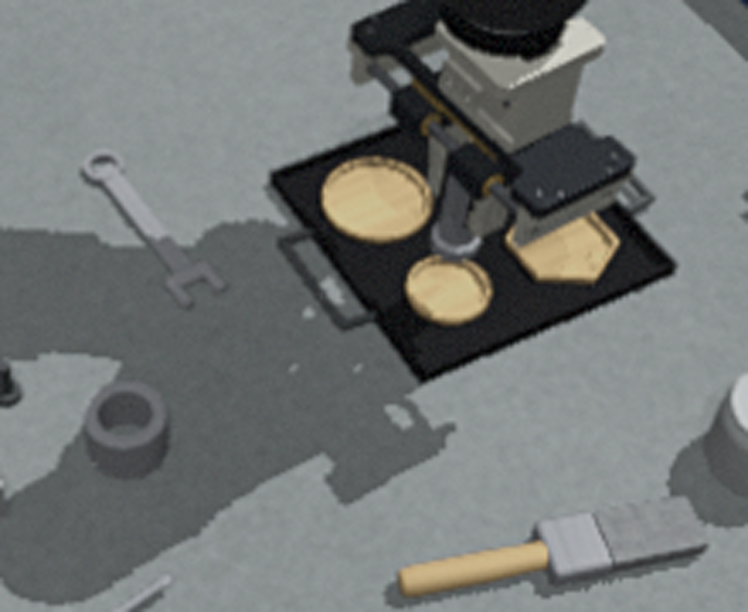

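The post is held upright with its foot at (457,243), still 60 mm up, above the small nest at (448,290). I'll lower it.

Emit:
{"op": "carry_out", "data": {
  "plan": [
    [[0,0,0.01],[0,0,0],255],
    [[0,0,0.012],[0,0,0],255],
    [[0,0,0.01],[0,0,0],255],
    [[0,0,0.008],[0,0,0],255],
    [[0,0,0.006],[0,0,0],255],
    [[0,0,0.004],[0,0,0],255],
    [[0,0,0.002],[0,0,0],255],
    [[0,0,0.0015],[0,0,0],255],
    [[0,0,0],[0,0,0],255],
    [[0,0,0],[0,0,0],255]
  ]
}}

```text
time_s: 6.48
tcp_pos: [0.5851, 0.1859, 0.2185]
eef_rot: [-180.0, 0.0, -85.9]
contact_force: [0.1, -0.4, -3.1]
gripper_width: 0.0248
```

Emit:
{"op": "carry_out", "data": {
  "plan": [
    [[0,0,0],[0,0,0],120],
    [[0,0,0],[0,0,0],60],
    [[0,0,0],[0,0,0],0],
    [[0,0,0],[0,0,0],0],
    [[0,0,0],[0,0,0],0],
    [[0,0,0],[0,0,0],0],
    [[0,0,-0.02],[0,0,0],0],
    [[0,0,-0.03],[0,0,0],0],
    [[0,0,-0.03],[0,0,0],0]
  ]
}}

```text
time_s: 7.23
tcp_pos: [0.5847, 0.1856, 0.2982]
eef_rot: [179.9, -0.1, -86.0]
contact_force: [0.6, -0.1, 0.2]
gripper_width: 0.0795
```

```bash
python3 - <<'E'
from h import *
go(.5931,-.0785,.1)
snap('top','p2',(110,195,240,300),5)
E
```

```text
tool shift mm [264.   10.2  39.2] turn az -0.0 yaw -86.0 tilt [ 1.7987e+02 -8.0000e-02] F [ 0.6 -0.1  0.2] w 0.0795 t 7.23
```

View pics/p2.png

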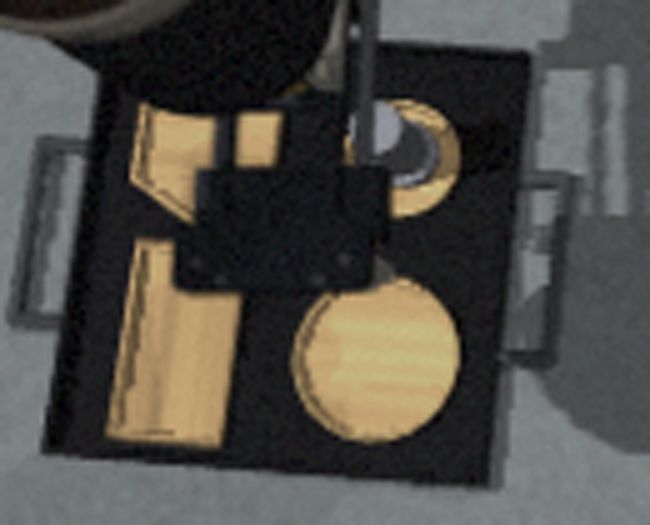

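The post stands inside the small nest, with its top at (375,130) and foot at (415,160). Next is the wide ring.

Emit:
{"op": "carry_out", "data": {
  "plan": [
    [[0.02,0.001,0],[0,0,0],0],
    [[0.03,0.001,0],[0,0,0],0],
    [[0.034,0.001,0.003],[0,0,0],0],
    [[0.034,0.001,0.006],[0,0,0],0],
    [[0.034,0.001,0.006],[0,0,0],0],
    [[0.034,0.001,0.006],[0,0,0],0],
    [[0.034,0.001,0.006],[0,0,0],0],
    [[0.024,0.001,0.006],[0,0,0],0],
    [[0.014,0.001,0.006],[0,0,0],0],
    [[0.006,0.001,0],[0,0,0],0],
    [[0,0,0],[0,0,0],0],
    [[0,0,0],[0,0,0],0]
  ]
}}

```text
time_s: 8.28
tcp_pos: [0.5938, -0.0779, 0.2593]
eef_rot: [-180.0, 0.0, -86.0]
contact_force: [0.4, 0.0, -0.3]
gripper_width: 0.0878
```

```bash
python3 - <<'E'
from h import *
go(.5931,-.0785,.036)
snap('scene','p3',(180,130,400,310),3.4)
E
```

```text
tool shift mm [ 0.6  0.7 64.3] turn az -0.0 yaw -86.0 tilt [-179.98    0.  ] F [ 0.4  0.  -0.3] w 0.0878 t 8.28
```

View pics/p3.png

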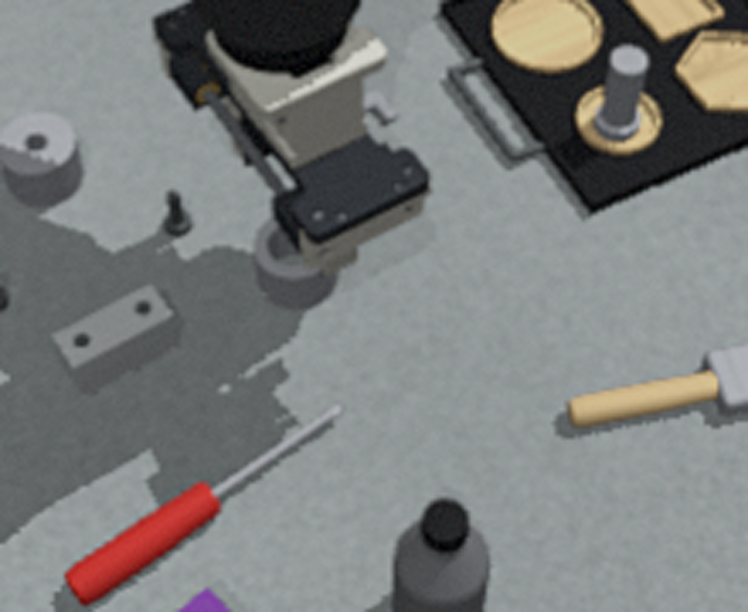

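The post is upright in its nest at (620,95), and the gripper is over the wide ring at (295,265). I'll descend and grip.

Emit:
{"op": "carry_out", "data": {
  "plan": [
    [[0.0005,0.0005,0.01],[0,0,0],0],
    [[0,0,0.014],[0,0,0],0],
    [[0,0,0.014],[0,0,0],0],
    [[0,0,0.014],[0,0,0],0],
    [[0,0,0.008],[0,0,0],0],
    [[0,0,0.004],[0,0,0],0],
    [[0,0,0],[0,0,0],0],
    [[0,0,0],[0,0,0],0]
  ]
}}

```text
time_s: 9.0
tcp_pos: [0.5934, -0.0784, 0.1953]
eef_rot: [-180.0, -0.0, -85.9]
contact_force: [1.0, 0.5, 0.7]
gripper_width: 0.0874
```

Emit:
{"op": "carry_out", "data": {
  "plan": [
    [[0,0,0],[0,0,0],255],
    [[0,0,0],[0,0,0],255],
    [[0,0,0],[0,0,0],255],
    [[0,0,0],[0,0,0],255],
    [[0,0,0],[0,0,0],255],
    [[0,0,0],[0,0,0],255],
    [[0,0,0],[0,0,0],255],
    [[0,0,0],[0,0,0],255]
  ]
}}

```text
time_s: 9.67
tcp_pos: [0.5929, -0.0789, 0.1953]
eef_rot: [180.0, -0.0, -86.0]
contact_force: [-3.0, 0.5, 3.4]
gripper_width: 0.0545
```

Emit:
{"op": "carry_out", "data": {
  "plan": [
    [[0,0,-0.01],[0,0,0],255],
    [[0,0,-0.025],[0,0,0],255],
    [[0,0,-0.035],[0,0,0],255],
    [[0,0,-0.03],[0,0,0],255],
    [[0,0,-0.01],[0,0,0],255],
    [[0,0,0],[0,0,0],255]
  ]
}}

```text
time_s: 10.17
tcp_pos: [0.5938, -0.0787, 0.3082]
eef_rot: [-179.7, 0.0, -85.9]
contact_force: [0.6, -0.3, -5.2]
gripper_width: 0.0546
```

```bash
python3 - <<'E'
from h import *
go(.4848,.187,.042)
E
```

```text
tool shift mm [-272.7   90.   107.2] turn az -0.0 yaw -85.9 tilt [-1.7968e+02  3.0000e-02] F [ 0.6 -0.3 -5.2] w 0.0546 t 10.17
```

Emit:
{"op": "carry_out", "data": {
  "plan": [
    [[-0.0137,0.0045,0],[0,0,0],255],
    [[-0.025,0.008,0],[0,0,0],255],
    [[-0.03,0.01,0],[0,0,0],255],
    [[-0.03,0.01,0],[0,0,0],255],
    [[-0.03,0.01,0],[0,0,0],255],
    [[-0.03,0.01,0],[0,0,0],255],
    [[-0.03,0.01,0],[0,0,0],255],
    [[-0.03,0.01,0],[0,0,0],255],
    [[-0.025,0.008,0],[0,0,0],255],
    [[-0.017,0.006,0],[0,0,0],255],
    [[-0.01,0.003,0],[0,0,0],255],
    [[-0.002,0.0005,0],[0,0,0],255]
  ]
}}

```text
time_s: 11.17
tcp_pos: [0.483, 0.188, 0.3034]
eef_rot: [179.9, -0.1, -85.9]
contact_force: [0.4, -1.0, -6.1]
gripper_width: 0.0543
```

Emit:
{"op": "carry_out", "data": {
  "plan": [
    [[0,0,0.015],[0,0,0],255],
    [[0,0,0.02],[0,0,0],255],
    [[0,0,0.02],[0,0,0],255],
    [[0,0,0.015],[0,0,0],255],
    [[0,0,0.005],[0,0,0],255],
    [[0,0,0],[0,0,0],255],
    [[0,0,0],[0,0,0],255]
  ]
}}

```text
time_s: 11.75
tcp_pos: [0.4844, 0.1865, 0.23]
eef_rot: [180.0, -0.0, -86.0]
contact_force: [0.5, -0.5, -4.9]
gripper_width: 0.0546
```

```bash
python3 - <<'E'
from h import *
go(.4848,.187,.042)
E
```

```text
tool shift mm [-0.5 -0.4 29. ] turn az -0.0 yaw -86.0 tilt [ 1.7996e+02 -5.0000e-02] F [ 0.5 -0.5 -4.9] w 0.0546 t 11.75
```

Emit:
{"op": "carry_out", "data": {
  "plan": [
    [[0,0,0.008],[0,0,0],255],
    [[0,0,0.008],[0,0,0],255],
    [[0,0,0.006],[0,0,0],255],
    [[0,0,0.004],[0,0,0],255],
    [[0,0,0.002],[0,0,0],255],
    [[0,0,0.001],[0,0,0],255],
    [[0,0,0],[0,0,0],255],
    [[0,0,0],[0,0,0],255]
  ]
}}

```text
time_s: 12.42
tcp_pos: [0.4842, 0.187, 0.2013]
eef_rot: [-180.0, 0.0, -85.9]
contact_force: [-0.2, -0.5, -5.2]
gripper_width: 0.0545
```

Emit:
{"op": "carry_out", "data": {
  "plan": [
    [[0,0,0],[0,0,0],60],
    [[0,0,0],[0,0,0],30],
    [[0,0,0],[0,0,0],30],
    [[0,0,0],[0,0,0],30],
    [[0,0,0],[0,0,0],30],
    [[0,0,-0.01],[0,0,0],30],
    [[0,0,-0.03],[0,0,0],30],
    [[0,0,-0.04],[0,0,0],30],
    [[0,0,-0.03],[0,0,0],0],
    [[0,0,-0.01],[0,0,0],0]
  ]
}}

```text
time_s: 13.25
tcp_pos: [0.4852, 0.1875, 0.327]
eef_rot: [-179.6, 0.2, -85.9]
contact_force: [0.7, 0.1, -0.3]
gripper_width: 0.085
```

```bash
python3 - <<'E'
from h import *
go(.4553,-.3365,.12,-86)
E
```

```text
tool shift mm [520.6  66.3  48. ] turn az 0.1 yaw -85.9 tilt [-179.61    0.21] F [ 0.7  0.1 -0.3] w 0.085 t 13.25
```

Emit:
{"op": "carry_out", "data": {
  "plan": [
    [[0.02,0.003,0],[0,0,0],0],
    [[0.035,0.004,0],[0,0,0],0],
    [[0.04,0.005,0],[0,0,0],0],
    [[0.04,0.005,0],[0,0,0],0],
    [[0.04,0.005,0],[0,0,0],0],
    [[0.04,0.005,0.006],[0,0,0],0],
    [[0.04,0.005,0.006],[0,0,0],0],
    [[0.04,0.005,0.006],[0,0,0],0],
    [[0.04,0.005,0.006],[0,0,0],0],
    [[0.04,0.005,0.006],[0,0,0],0],
    [[0.04,0.005,0.006],[0,0,0],0],
    [[0.04,0.005,0.006],[0,0,0],0]
  ]
}}

```text
time_s: 14.25
tcp_pos: [0.4588, -0.273, 0.2796]
eef_rot: [-180.0, -0.0, -85.9]
contact_force: [1.5, 0.5, 0.7]
gripper_width: 0.0875
```

Emit:
{"op": "carry_out", "data": {
  "plan": [
    [[0.03,0.005,0.006],[0,0,0],0],
    [[0.02,0.004,0],[0,0,0],0],
    [[0.012,0.003,0],[0,0,0],0],
    [[0.004,0.002,0],[0,0,0],0],
    [[0,0,0],[0,0,0],0],
    [[0,0,0],[0,0,0],0]
  ]
}}

```text
time_s: 14.75
tcp_pos: [0.45, -0.3373, 0.2735]
eef_rot: [-180.0, 0.0, -86.0]
contact_force: [0.6, 0.3, -0.3]
gripper_width: 0.0879
```

```bash
python3 - <<'E'
from h import *
go(.4553,-.3365,.036,-86)
snap('top','p4',(100,190,240,300),5)
E
```

```text
tool shift mm [-0.4 -5.3 78.5] turn az 0.0 yaw -86.0 tilt [-179.98    0.  ] F [ 0.6  0.3 -0.3] w 0.0879 t 14.75
```

View pics/p4.png

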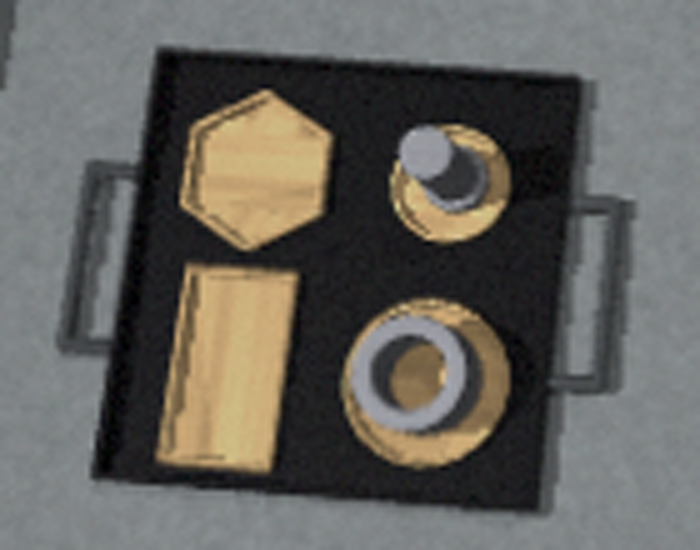

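The post is in the small nest and the ring is in the large nest, with its top at (410,375) shifted by parallax. I'll descend on the nut.

Emit:
{"op": "carry_out", "data": {
  "plan": [
    [[0,-0.005,0.012],[0,0,0],0],
    [[0,0,0.02],[0,0,0],0],
    [[0,0,0.02],[0,0,0],0],
    [[0,0,0.014],[0,0,0],0],
    [[0,0,0.008],[0,0,0],0],
    [[0,0,0.004],[0,0,0],0],
    [[0,0,0],[0,0,0],0],
    [[0,0,0],[0,0,0],0]
  ]
}}

```text
time_s: 15.47
tcp_pos: [0.4555, -0.3372, 0.1955]
eef_rot: [-180.0, -0.0, -85.9]
contact_force: [0.9, 0.5, -0.6]
gripper_width: 0.0877
```

Emit:
{"op": "carry_out", "data": {
  "plan": [
    [[0,0,0],[0,0,0],255],
    [[0,0,0],[0,0,0],255],
    [[0,0,0],[0,0,0],255],
    [[0,0,0],[0,0,0],255],
    [[0,0,0],[0,0,0],255],
    [[0,0,0],[0,0,0],255],
    [[0,0,0],[0,0,0],255],
    [[0,0,0],[0,0,0],255],
    [[0,0,0],[0,0,0],255]
  ]
}}

```text
time_s: 16.22
tcp_pos: [0.4548, -0.3375, 0.1952]
eef_rot: [180.0, 0.0, -86.0]
contact_force: [-2.2, 0.2, 2.9]
gripper_width: 0.0467
```

Emit:
{"op": "carry_out", "data": {
  "plan": [
    [[0,0,-0.01],[0,0,0],255],
    [[0,0,-0.025],[0,0,0],255],
    [[0,0,-0.035],[0,0,0],255],
    [[0,0,-0.035],[0,0,0],255],
    [[0,0,-0.015],[0,0,0],255],
    [[0,0,0],[0,0,0],255]
  ]
}}

```text
time_s: 16.72
tcp_pos: [0.4562, -0.3379, 0.3201]
eef_rot: [-179.6, -0.2, -85.9]
contact_force: [-0.2, -0.0, -3.0]
gripper_width: 0.0464
```

```bash
python3 - <<'E'
from h import *
go(.5865,.2855,.042)
print(proj('top',[[.4848,.187,.045]])*5-np.array([500,950]))
E
```

```text
tool shift mm [-612.5 -174.4  119.1] turn az -0.0 yaw -85.9 tilt [-179.6   -0.2] F [-0.2 -0.  -3. ] w 0.0464 t 16.72
[[406.9203897  372.61818499]]
```

Emit:
{"op": "carry_out", "data": {
  "plan": [
    [[-0.015,-0.004,0],[0,0,0],255],
    [[-0.027,-0.008,0],[0,0,0],255],
    [[-0.037,-0.0105,0],[0,0,0],255],
    [[-0.037,-0.0105,0],[0,0,0],255],
    [[-0.037,-0.0105,0],[0,0,0],255],
    [[-0.037,-0.0105,0],[0,0,0],255],
    [[-0.037,-0.0105,0],[0,0,0],255],
    [[-0.037,-0.0105,0],[0,0,0],255],
    [[-0.037,-0.0105,0],[0,0,0],255],
    [[-0.037,-0.0105,0],[0,0,0],255],
    [[-0.037,-0.0105,0],[0,0,0],255],
    [[-0.037,-0.0105,0],[0,0,0],255]
  ]
}}

```text
time_s: 17.72
tcp_pos: [0.5421, 0.0837, 0.3143]
eef_rot: [179.9, -0.0, -86.0]
contact_force: [0.7, 0.1, -2.8]
gripper_width: 0.0466
```

Emit:
{"op": "carry_out", "data": {
  "plan": [
    [[-0.037,-0.0105,0],[0,0,0],255],
    [[-0.037,-0.0105,0],[0,0,0],255],
    [[-0.037,-0.0105,0],[0,0,0],255],
    [[-0.035,-0.0105,0],[0,0,0],255],
    [[-0.028,-0.008,0],[0,0,0],255],
    [[-0.018,-0.006,0],[0,0,0],255],
    [[-0.008,-0.002,0],[0,0,0],255],
    [[0,0,0],[0,0,0],255],
    [[0,0,0],[0,0,0],255],
    [[0,0,0],[0,0,0],255]
  ]
}}

```text
time_s: 18.55
tcp_pos: [0.586, 0.2843, 0.3145]
eef_rot: [179.9, -0.0, -86.0]
contact_force: [0.1, -0.4, -3.2]
gripper_width: 0.0461
```

```bash
python3 - <<'E'
from h import *
go(.5865,.2855,.042)
E
```

```text
tool shift mm [ -1.2  -0.6 113.5] turn az -0.0 yaw -86.0 tilt [ 1.7992e+02 -5.0000e-02] F [ 0.1 -0.4 -3.2] w 0.0461 t 18.55
```

Emit:
{"op": "carry_out", "data": {
  "plan": [
    [[-0.001,-0.0005,0.012],[0,0,0],255],
    [[0,0,0.022],[0,0,0],255],
    [[0,0,0.024],[0,0,0],255],
    [[0,0,0.02],[0,0,0],255],
    [[0,0,0.014],[0,0,0],255],
    [[0,0,0.01],[0,0,0],255],
    [[0,0,0.006],[0,0,0],255],
    [[0,0,0.004],[0,0,0],255],
    [[0,0,0.0015],[0,0,0],255],
    [[0,0,0],[0,0,0],255],
    [[0,0,0],[0,0,0],255]
  ]
}}

```text
time_s: 19.47
tcp_pos: [0.5871, 0.2865, 0.2025]
eef_rot: [-179.9, 0.0, -85.9]
contact_force: [0.4, 0.1, -2.7]
gripper_width: 0.0463
```

Emit:
{"op": "carry_out", "data": {
  "plan": [
    [[0,0,0],[0,0,0],80],
    [[0,0,0],[0,0,0],50],
    [[0,0,0],[0,0,0],40],
    [[0,0,0],[0,0,0],40],
    [[0,0,0],[0,0,0],40],
    [[0,0,0],[0,0,0],40],
    [[0,0,-0.01],[0,0,0],40],
    [[0,0,-0.03],[0,0,0],40],
    [[0,0,-0.04],[0,0,0],40],
    [[0,0,-0.03],[0,0,0],0],
    [[0,0,-0.01],[0,0,0],0],
    [[0,0,0],[0,0,0],0]
  ]
}}

```text
time_s: 20.47
tcp_pos: [0.5877, 0.2869, 0.3267]
eef_rot: [-179.6, 0.2, -85.9]
contact_force: [-0.5, 1.0, 0.1]
gripper_width: 0.0856
```

```bash
python3 - <<'E'
from h import *
go(.5948,-.2086,.12,-85)
E
```

```text
tool shift mm [494.2  36.1  47.7] turn az -0.9 yaw -85.9 tilt [-179.64    0.22] F [-0.5  1.   0.1] w 0.0856 t 20.47
```

Emit:
{"op": "carry_out", "data": {
  "plan": [
    [[0.018,0.001,0],[0,0,-0.9],0],
    [[0.034,0.003,0],[0,0,0],0],
    [[0.039,0.003,0],[0,0,0],0],
    [[0.039,0.003,0],[0,0,0],0],
    [[0.039,0.003,0],[0,0,0],0],
    [[0.039,0.003,0],[0,0,0],0],
    [[0.039,0.003,0.006],[0,0,0],0],
    [[0.039,0.003,0.006],[0,0,0],0],
    [[0.039,0.003,0.006],[0,0,0],0],
    [[0.039,0.003,0.006],[0,0,0],0],
    [[0.039,0.003,0.006],[0,0,0],0],
    [[0.039,0.003,0.006],[0,0,0],0]
  ]
}}

```text
time_s: 21.47
tcp_pos: [0.5902, -0.1587, 0.2851]
eef_rot: [180.0, 0.0, -85.0]
contact_force: [0.5, 0.1, -0.1]
gripper_width: 0.0878
```

Emit:
{"op": "carry_out", "data": {
  "plan": [
    [[0.03,0.001,0.006],[0,0,0],0],
    [[0.015,0.001,0.006],[0,0,0],0],
    [[0.006,0,0],[0,0,0],0],
    [[0,0,0],[0,0,0],0],
    [[0,0,0],[0,0,0],0],
    [[0,0,0],[0,0,0],0]
  ]
}}

```text
time_s: 21.97
tcp_pos: [0.5934, -0.2069, 0.274]
eef_rot: [-180.0, 0.0, -85.0]
contact_force: [-0.6, -0.3, -0.4]
gripper_width: 0.0877
```

```bash
python3 - <<'E'
from h import *
go(.5948,-.2086,.036,-85)
snap('scene','p5',(140,90,440,300),2.6)
E
```

```text
tool shift mm [ 1.8 -1.3 79. ] turn az -0.0 yaw -85.0 tilt [-179.98    0.  ] F [-0.6 -0.3 -0.4] w 0.0877 t 21.97
```

View pics/p5.png

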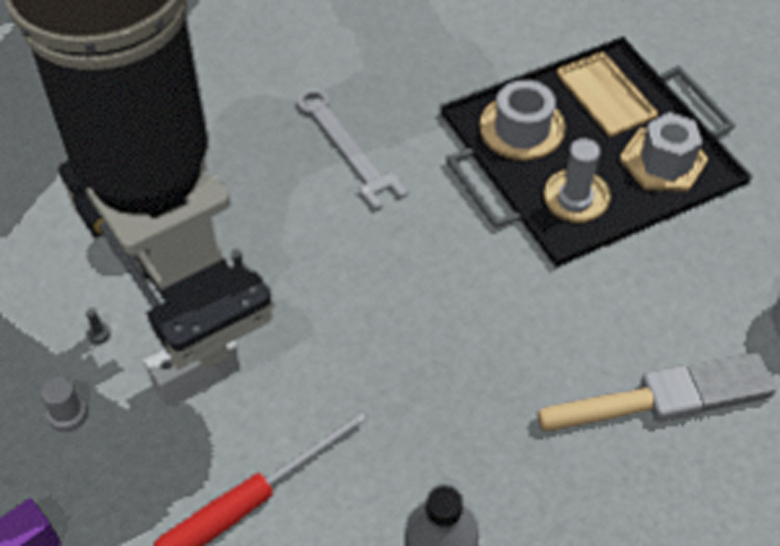

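The post, ring and nut all sit in their nests, at (580,180), (523,118) and (670,150). I'll grip the block.

Emit:
{"op": "carry_out", "data": {
  "plan": [
    [[0.0018,-0.001,0.012],[0,0,0],0],
    [[0,0,0.02],[0,0,0],0],
    [[0,0,0.02],[0,0,0],0],
    [[0,0,0.015],[0,0,0],0],
    [[0,0,0.008],[0,0,0],0],
    [[0,0,0.004],[0,0,0],0],
    [[0,0,0],[0,0,0],0],
    [[0,0,0],[0,0,0],0]
  ]
}}

```text
time_s: 22.68
tcp_pos: [0.5948, -0.2094, 0.1952]
eef_rot: [-180.0, -0.0, -85.0]
contact_force: [0.1, 0.6, 0.5]
gripper_width: 0.0875
```

Emit:
{"op": "carry_out", "data": {
  "plan": [
    [[0,0,0],[0,0,0],255],
    [[0,0,0],[0,0,0],255],
    [[0,0,0],[0,0,0],255],
    [[0,0,0],[0,0,0],255],
    [[0,0,0],[0,0,0],255],
    [[0,0,0],[0,0,0],255],
    [[0,0,0],[0,0,0],255],
    [[0,0,0],[0,0,0],255],
    [[0,0,0],[0,0,0],255],
    [[0,0,0],[0,0,0],255]
  ]
}}

```text
time_s: 23.52
tcp_pos: [0.5943, -0.2096, 0.1946]
eef_rot: [180.0, -0.0, -85.1]
contact_force: [0.2, -0.5, -0.3]
gripper_width: 0.0296
```

Emit:
{"op": "carry_out", "data": {
  "plan": [
    [[0,0,-0.01],[0,0,0],255],
    [[0,0,-0.025],[0,0,0],255],
    [[0,0,-0.035],[0,0,0],255],
    [[0,0,-0.035],[0,0,0],255],
    [[0,0,-0.015],[0,0,0],255],
    [[0,0,0],[0,0,0],255]
  ]
}}

```text
time_s: 24.02
tcp_pos: [0.5955, -0.2098, 0.3203]
eef_rot: [-179.6, -0.1, -85.0]
contact_force: [1.5, 0.5, -1.8]
gripper_width: 0.0295
```

```bash
python3 - <<'E'
from h import *
go(.4862,.2865,.042)
go(.4862,.2865,.042,0);print(r.get_state()['joints'])
E
```

```text
tool shift mm [-503.9   65.7  119.3] turn az -0.0 yaw -85.0 tilt [-1.7956e+02 -1.1000e-01] F [ 1.5  0.5 -1.8] w 0.0295 t 24.02
tool shift mm [-109.3 -496.3  119.3] turn az -85.0 yaw -85.0 tilt [-1.7956e+02 -1.1000e-01] F [ 1.5  0.5 -1.8] w 0.0295 t 24.02
[ -1.7059007   19.98836095 -11.79183181   0.07210211 -57.7681001
   6.65230846]
```

Emit:
{"op": "carry_out", "data": {
  "plan": [
    [[-0.015,0.002,0],[0,0,0],255],
    [[-0.027,0.004,0],[0,0,0],255],
    [[-0.037,0.005,0],[0,0,0],255],
    [[-0.037,0.005,0],[0,0,0],255],
    [[-0.037,0.005,0],[0,0,0],255],
    [[-0.037,0.005,0],[0,0,0],255],
    [[-0.037,0.005,0],[0,0,0],255],
    [[-0.037,0.005,0],[0,0,0],255],
    [[-0.037,0.005,0],[0,0,0],255],
    [[-0.037,0.005,0],[0,0,0],255],
    [[-0.037,0.005,0],[0,0,0],255],
    [[-0.037,0.005,0],[0,0,0],255]
  ]
}}

```text
time_s: 25.02
tcp_pos: [0.5014, 0.1976, 0.3137]
eef_rot: [179.9, -0.0, -85.1]
contact_force: [0.8, 0.2, -1.9]
gripper_width: 0.0301
```

Emit:
{"op": "carry_out", "data": {
  "plan": [
    [[-0.037,0.005,0],[0,0,0],255],
    [[-0.028,0.004,0],[0,0,0],255],
    [[-0.017,0.003,0],[0,0,0],255],
    [[-0.008,0.002,0],[0,0,0],255],
    [[0,0,0],[0,0,-4],255],
    [[0,0,0],[0,0,-7],255],
    [[0,0,0],[0,0,-7],255],
    [[0,0,0],[0,0,-7],255],
    [[0,0,0],[0,0,-7],255],
    [[0,0,0],[0,0,-7],255],
    [[0,0,0],[0,0,-7],255],
    [[0,0,0],[0,0,-7],255]
  ]
}}

```text
time_s: 26.02
tcp_pos: [0.4808, 0.2836, 0.3137]
eef_rot: [179.9, 0.0, -31.8]
contact_force: [1.1, -0.6, -2.4]
gripper_width: 0.0299
```

Emit:
{"op": "carry_out", "data": {
  "plan": [
    [[0,0,0.01],[0,0,-7],255],
    [[0,0,0.015],[0,0,-7],255],
    [[0,0,0.015],[0,0,-7],255],
    [[0,0,0.01],[0,0,-7],255],
    [[0,0,0],[0,0,-4],255],
    [[0,0,0],[0,0,0],255],
    [[0,0,0],[0,0,0],255],
    [[0,0,0],[0,0,0],255]
  ]
}}

```text
time_s: 26.68
tcp_pos: [0.4813, 0.2843, 0.2647]
eef_rot: [180.0, 0.0, -0.2]
contact_force: [0.4, -0.6, -1.6]
gripper_width: 0.03
```

```bash
python3 - <<'E'
from h import *
go(.4862,.2865,.0418,0)
snap('scene','p6',(260,60,480,240),3.4)
E
```

```text
tool shift mm [ 4.9 -2.2 63.9] turn az -0.2 yaw -0.2 tilt [1.7999e+02 1.0000e-02] F [ 0.4 -0.6 -1.6] w 0.03 t 26.68
```

View pics/p6.png

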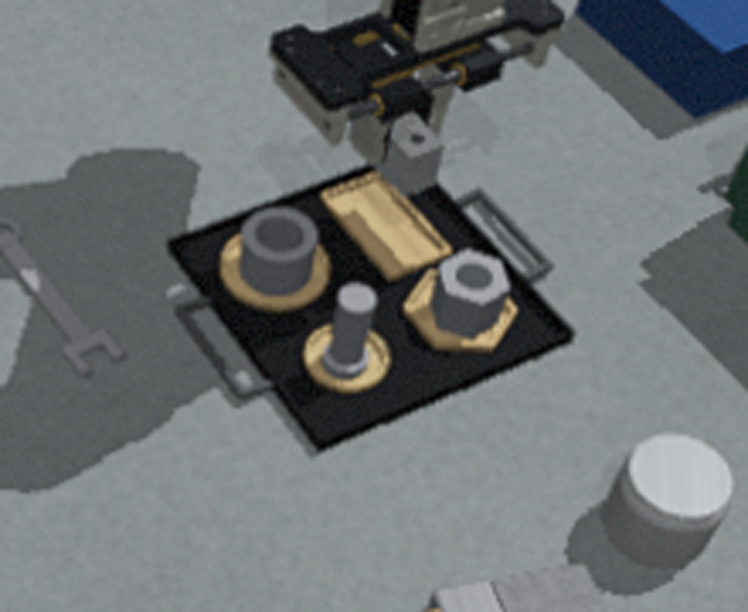

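The block is held square to the rectangular nest at (385,225), and the other three parts are seated. I'll lower and release it.

Emit:
{"op": "carry_out", "data": {
  "plan": [
    [[0.005,-0.002,0.008],[0,0,0],255],
    [[0,0,0.014],[0,0,0],255],
    [[0,0,0.014],[0,0,0],255],
    [[0,0,0.012],[0,0,0],255],
    [[0,0,0.008],[0,0,0],255],
    [[0,0,0.004],[0,0,0],255],
    [[0,0,0.003],[0,0,0],255],
    [[0,0,0.001],[0,0,0],255],
    [[0,0,0],[0,0,0],255],
    [[0,0,0],[0,0,0],255]
  ]
}}

```text
time_s: 27.57
tcp_pos: [0.4865, 0.2867, 0.2012]
eef_rot: [-180.0, -0.0, -0.1]
contact_force: [0.5, 0.7, -1.9]
gripper_width: 0.0299
```

Emit:
{"op": "carry_out", "data": {
  "plan": [
    [[0,0,0],[0,0,0],120],
    [[0,0,0],[0,0,0],90],
    [[0,0,0],[0,0,0],70],
    [[0,0,0],[0,0,0],70],
    [[0,0,0],[0,0,0],70],
    [[0,0,0],[0,0,0],70],
    [[0,0,-0.01],[0,0,0],70],
    [[0,0,-0.03],[0,0,0],70],
    [[0,0,-0.04],[0,0,0],70],
    [[0,0,-0.04],[0,0,0],0],
    [[0,0,-0.03],[0,0,0],0],
    [[0,0,-0.01],[0,0,0],0]
  ]
}}

```text
time_s: 28.57
tcp_pos: [0.4872, 0.287, 0.3672]
eef_rot: [-179.7, -0.4, -0.0]
contact_force: [1.3, 1.0, 0.0]
gripper_width: 0.0783
```

Emit:
{"op": "carry_out", "data": {
  "plan": [
    [[-0.02,0.02,0],[0,0,0],0],
    [[-0.0,0.04,0],[0,0,0],0],
    [[0.0,0.04,0],[0,0,0],0],
    [[0.0,0.04,0],[0,0,0],0],
    [[0.0,0.04,0],[0,0,0],0],
    [[0.0,0.04,0],[0,0,0],0],
    [[0.0,0.04,0],[0,0,0],0],
    [[0.0,0.04,0],[0,0,0],0],
    [[0.0,0.04,0],[0,0,0],0],
    [[0,0.02,0],[0,0,0],0],
    [[0,0,0],[0,0,0],0],
    [[0,0,0],[0,0,0],0]
  ]
}}

```text
time_s: 29.57
tcp_pos: [0.4656, -0.0746, 0.3609]
eef_rot: [-180.0, -0.0, -0.2]
contact_force: [0.1, 0.5, -0.3]
gripper_width: 0.0874
```

```bash
python3 - <<'E'
from h import *
snap('top','e1',None,1.4);snap('scene','e2',(140,80,450,310),2.5)
im=cv2.imread('pics/e1_full.png');cv2.imwrite('pics/e1c.png',cv2.resize(im[195:310,110:240],None,fx=5,fy=5,interpolation=cv2.INTER_CUBIC))
b=cv2.imread('pics/t0_full.png')
# decoy shift by template matching
for n,(u0,v0,u1,v1) in dict(short=(382,230,402,248),narrow=(328,282,358,312)).items():
    m=cv2.matchTemplate(cv2.cvtColor(im[v0-8:v1+8,u0-8:u1+8],6),cv2.cvtColor(b[v0:v1,u0:u1],6),cv2.TM_CCOEFF_NORMED);print(n,cv2.minMaxLoc(m)[1::2])
print(r.get_state()['contact_force'],r.get_state()['tcp_pos'])
E
```

```text
short (0.9934929013252258, (8, 8))
narrow (0.016891460865736008, (12, 16))
[-0.31447439 -0.12962574  0.4023403 ] [ 0.46594312 -0.07326483  0.36089946]
```

View pics/e1c.png

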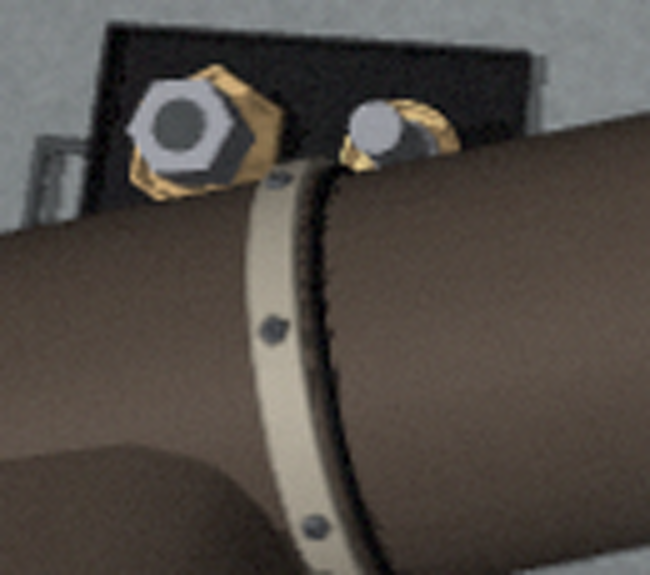

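View pics/e2.png

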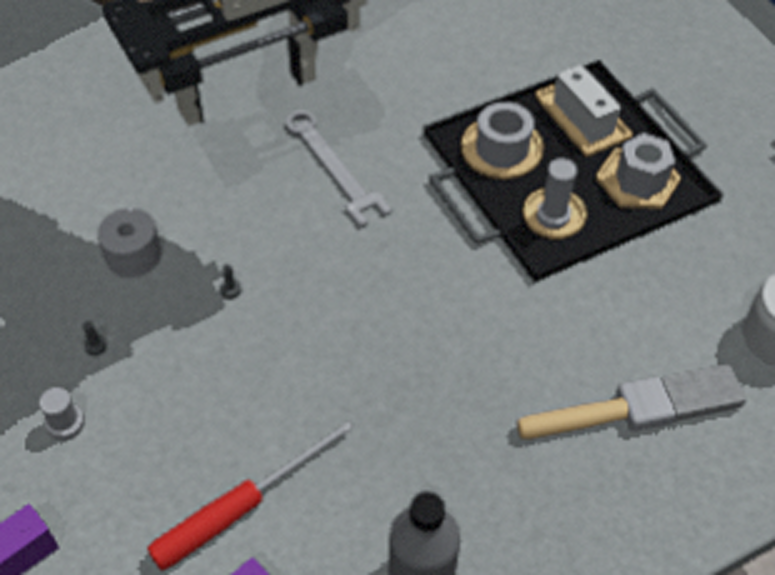

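In the scene picture all four parts look seated, but in the top picture the arm hides part of the tray and the narrow ring. I'll move aside once more to check.

Emit:
{"op": "carry_out", "data": {
  "plan": [
    [[0.01,0.03,-0.01],[0,0,0],0],
    [[0.01,0.04,-0.01],[0,0,0],0],
    [[0.01,0.04,0],[0,0,0],0],
    [[0.01,0.04,0],[0,0,0],0],
    [[0.01,0.04,0],[0,0,0],0],
    [[0.01,0.04,0],[0,0,0],0],
    [[0.0,0.04,0],[0,0,0],0],
    [[0.0,0.04,0],[0,0,0],0],
    [[0,0.02,0],[0,0,0],0],
    [[0,0,0],[0,0,0],0],
    [[0,0,0],[0,0,0],0]
  ]
}}

```text
time_s: 30.58
tcp_pos: [0.5261, -0.4029, 0.3796]
eef_rot: [-180.0, 0.1, -0.1]
contact_force: [0.4, -0.7, -0.0]
gripper_width: 0.0876
```

```bash
python3 - <<'E'
from h import *
snap('top','f1',(100,185,380,325),2.8)
a=lambda c,P:(proj(c,P)).round(1).tolist()
o=np.array([100,185])
print(((proj('top',[[.4862,.2865,.045],[.4848,.187,.045],[.5865,.2855,.045],[.5848,.1855,.075],[.4313,-.1977,.04]])-o)*2.8).round(0).tolist())
E
```

```text
[[113.0, 214.0], [228.0, 223.0], [129.0, 100.0], [234.0, 101.0], [678.0, 311.0]]
```

View pics/f1.png

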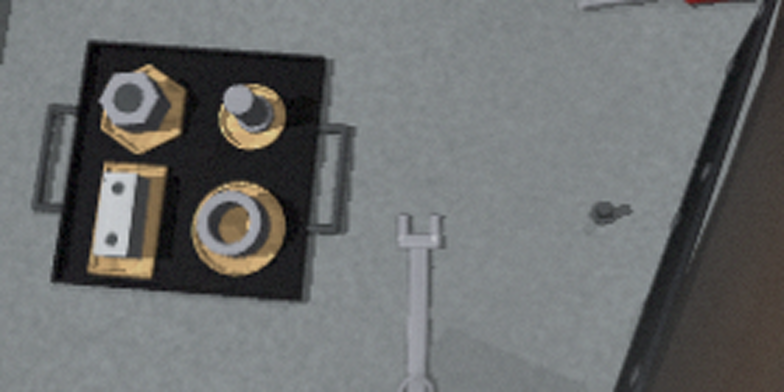

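The part tops are within a few pixels of where they should be: block (115,213), ring (230,223), nut (129,98) and post (238,100). The narrow ring's bore in the scene picture (126,230) matches where it started (129,228), and the short post hasn't moved.

```bash
python3 -c "
from plant import r
print(r.close_job())"
```

```text
the job is handed in; nothing more can be done
None
```

All four parts are in their nests, placed in the order asked: tall post, wide-bored ring, nut, then block. The gripper let go of each one and ended open and clear, and I handed the job in at about 31 s of the 106 s allowed.

**Placement:** In the last top and scene pictures, each part sits inside its rim. The tops were within about 4 pixels (roughly 4 mm) of where they should be. I judged "fully down" from the pictures and from releasing each part about 1 mm above its nest floor; I made no separate height measurement.

**Look-alikes:** The short post matched its starting picture with no shift. The same check on the narrow-bored ring failed because the arm was hiding it. In the scene picture it stood within about 3 pixels of its first position (enlarged view, read by eye).

**Forces:** The readings after each move stayed at about 6 N or less.

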